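Switch off the film conditioner, book out the carton and file it

TASK

Turn the conditioning unit's fan dial fully anticlockwise to its end stop, then take the shortest carton out of the unit and stand it upright on the reader pad, letting go of it so it is booked out. Then take it again and file it in the returns box, upright on the floor in the empty place between the two cartons already there and crosswise like them. Set the carton down rather than dropping it, and leave the other cartons and desk things as they are.

Things in the scene. Friction and masses are not known exactly. Their poses are not given: they have to be found in the camera images.
- carton: The finished film carton, the shortest of the three in the unit: cardboard block with a off-white lid 16 mm deep, 60 (own x) x 36 (own y) x 90 tall (z) mm, about 0.15 kg. Origin: centre of its underside, at first 45 mm above the table. It and the tall ones stand in any order, wide faces towards one another, only about 6 mm apart, axes within 2 degrees of the unit's.
- tall_a: One of the two taller cartons in the unit, still being conditioned, same look: 60 (x) x 36 (y) x 115 mm tall, loose. Origin: centre of its underside. Stays where it is.
- tall_b: The other taller carton in the unit, same size and origin as tall_a. Stays where it is.
- unit: Conditioning unit, fixed: white plinth 120 (own x) x 248 (own y) x 45 mm high, fan slots on its -x face. Origin: centre of the underside. On top: three cartons in a row at y = -97, -55, -13 mm (x = 0); bookends 60 mm tall, 6 thick at y = -121 and +11; rails 8 mm high, 6 thick at x = -48 and +48 before and behind the row; the dial at x = 0, y = +89 mm.
- dial (a joint): Angle (rad) of the fan dial: 0 = off, the anticlockwise end stop; grows as it turns clockwise seen from above, to 3.0. Starts at 1.9 to 2.6, turns against light dry friction (0.04 N m) and stays where it is left; nothing marks the stop except that it turns no farther.
- dial_grip (a point): Point on the dial's vertical axis at the height to grip, 82 mm above the table. Black disc 44 mm across (top at 59 mm) with a raised bar 42 long, 14 wide, 30 tall (top at 89 mm): pinch it across its 14 mm. The bar lies along this point's x axis: along the unit's x at joint 0, turned clockwise from there by the joint value. The white mark on the bar points to the unit's -x at 0.
- pad: Book-out reader pad, fixed: flat grey slab with a black rubber face, 120 (own x) x 130 (own y) x 12 mm thick. Origin: centre of its underside; its top is 12 mm above that.
- returns: Returns box, fixed: grey open-topped trough, outside 84 (own x) x 208 (own y), rim 111 mm high; inside 76 (x) x 200 (y), floor 6 mm above the table, walls 4 mm. Origin: centre of its underside. Two tall cartons stand across it, one near each y end, with an empty place about 120 mm long between them. The rim stands 15 mm above the top of a filed short carton.
- returns_gap (a point): Point on the floor of the returns box, in the middle of the trough, in the empty place (6 mm above the table). Axes as the returns box.
- filed_a: Tall carton already in the returns box near its -y end (about y = -80 mm in the box's frame): 60 (x, across the trough) x 36 (y) x 115 mm tall, loose. Origin: centre of its underside. Stays.
- filed_b: The same, near the box's +y end (about y = +80 mm).
- loupe: Black stand magnifier, 42 mm diameter, 46 mm tall, loose on the table. Origin: centre of its underside. Stays.
- tape_roll: Roll of paper tape lying flat, 72 mm diameter, 19 mm high, loose. Origin: centre of its underside. Stays.
- stapler: Grey stapler, 125 (own x) x 32 x 43 mm high, loose. Origin: centre of its underside. Stays.
- pen_cup: White ceramic cup, 74 mm diameter, 95 mm tall, loose. Origin: centre of its underside. Stays.
Mind the look-alikes: they are no part of the job. What is shaped like the returns but pink is not meant.

How it is judged:
On the way, in this order (a step that is already met when the one before it is completed fails the run):
1. the fan dial is turned anticlockwise to its end stop (value of joint dial below 0.1 rad), for 0.2 s.
2. the short carton stands upright on the reader pad, let go and still (x of carton in the frame of pad between -0.045 and 0.045 m and y of carton in the frame of pad between -0.05 and 0.05 m and z of carton in the frame of pad between 0.008 and 0.016 m and angle between carton's own z axis and vertical below 0.1 rad and contact force between the fingers and carton below 0.05 N and linear speed of carton below 0.02 m/s and angular speed of carton below 0.1 rad/s), for 0.3 s.
At the end, for the whole second after the job is handed in: Dial under 0.10 rad from its anticlockwise stop. Short carton on the returns box floor (within 6 mm), upright (0.1 rad), origin within 42 mm along and 20 mm across of the middle of the empty place, crosswise like its neighbours (0.26 rad), released and at rest (value of joint dial below 0.1 rad and x of carton in the frame of returns_gap between -0.02 and 0.02 m and y of carton in the frame of returns_gap between -0.042 and 0.042 m and z of carton in the frame of returns_gap between -0.004 and 0.006 m and angle between carton's own z axis and vertical below 0.1 rad and angle between the x axis of carton and the x axis of returns, either way round below 0.26 rad and contact force between the fingers and carton below 0.05 N and linear speed of carton below 0.02 m/s and angular speed of carton below 0.1 rad/s); the robot touches nothing.
It fails at once if the short carton is dropped (over about 1.5 cm: it moves faster than 0.55 m/s while the fingers do not touch it) (contact force between the fingers and carton below 0.05 N and linear speed of carton above 0.55 m/s).
It fails at once if another carton is shifted more than 25 mm or tilted more than 0.25 rad (distance of any of tall_a, tall_b, filed_a, filed_b from where it was at the start of the episode above 0.025 m or angle between any of tall_a, tall_b, filed_a, filed_b's own z axis and vertical above 0.25 rad).
It fails at once if a desk thing is shifted more than 30 mm or tilted more than 0.3 rad (distance of any of loupe, tape_roll, stapler, pen_cup from where it was at the start of the episode above 0.03 m or angle between any of loupe, tape_roll, stapler, pen_cup's own z axis and vertical above 0.3 rad).
It also fails if it takes over 69 s, if anything falls off the work surface, if the arm or the gripper's body presses on something with over 40 N, if the wrist force passes 120 N, or if a joint passes its speed limit or range.

ROBOT

A 6-joint arm with a two-finger parallel gripper is mounted at the origin on the work surface. World frame = base frame: x ahead of the robot, y to its left, z up, the work surface at z = 0. Lengths are in m, angles in rad, forces in N, time in s.
With the tool pointing down it reaches from about 0.25 to 0.775 m from the base axis. Payload 4 kg.
Tool frame: the origin (TCP) lies at the very end of the fingers, on their centre line; the grasp point (between the pads) lies 19 mm behind it; z points along the fingers, y is the line along which they close (so a half turn about z gives the same grasp; the last joint's range is limited). The gripper opens to 94 mm and grips with 3 to 60 N. Pads are 16 mm wide; open, the fingers measure 119 mm over their backs; the gripper's body (75 mm by 177 mm) begins 78 mm behind the grasp point.
Start: joints at [-1.423, 0.087, 1.371, -0, 1.684, -0.103], TCP at [0.136, -0.533, 0.17] pointing down, gripper open.
Joint ranges: [-3.1, 3.1], [-0.76, 2.03], [0.27, 2.55], [-1.08, 4.22], [0.17, 2.65], [-2.57, 2.57]. Speed limits (rad/s): [2.79, 2.79, 3.14, 3.14, 3.14, 3.14].

INTERFACE

Orientations are given as [roll, pitch, yaw] about the fixed x, y, z axes, in that order (R = Rz(yaw) Ry(pitch) Rx(roll)).
In Python, from bench import robot gives the robot as it stands. The module is installed in compiled form; this text tells all that it offers.
- The arm moves only by the tool move_arm, never from a script. Its argument "deltas" is one flat list of numbers, 7 for each row, row after row: the turn, a rotation vector about the tool's x, y, z in rad, then the shift along the tool's x, y, z in cm, then the closure, from -1 (fully open) to 1 (shut). A call has 1 to 8 rows; each row is the pose to reach, as a shift and turn from the pose commanded when the call began, along the tool's axes at that moment; what a row does not reach only later rows make up. A row lasts 1/10 s, in which the tool goes at most 50 mm and 8.59 degrees, less where a joint would pass 70% of its speed; a pose out of reach is approached as far as the arm can. A call with a gripper value outside its range is refused whole. The fingers move at their own pace and stop on an object; the grip force is fixed at half the most. Time passes only in rows, so rows that repeat a pose let the fingers close. It gives the time, the measured TCP pose, the force, the opening and the grip force at its end, in the units of the state.
- robot.get_obs(): the state, without advancing time (a new reading comes with each control period).
- robot.snapshot(name): name is "scene" or "top" or "wrist"; returns a dict with "image" (400x640x3 uint8, red, green, blue), "depth" (400x640 float32, m along the optical axis (not along the pixel's ray), 0 where there is no reading), "fov_y" (degrees; the focal length in pixels is half the picture's height over the tangent of half this angle, whatever the lens; pixels are square), "cx", "cy" (the principal point, pixels), "origin" and "orientation" of the camera in the world; the wrist camera has in their place "T_tool_cam" (4x4, takes a point from camera to tool coordinates, whose origin is the TCP and whose axes are the flange's). Camera axes: x right, y up, looking along -z (the intrinsics and any distortion apply to the point x, -y, -z); pixel columns grow to the right and rows downward; lengths in m; the calibration is good to about 2 mm. A picture is of the moment at which its call begins: read the wrist's pose just before it.
- robot.close_job(): hands the job in; it is judged then, once.
The state is a dict: "time": time; "joint_positions": joint angles; "qvel": joint speeds; "joint_torque": joint torques, N m; "tool_pos": TCP position; "ee_rot": TCP orientation; "wrist_force": force on the tool from outside, world axes, zero at the start; "wrist_torque": the same for the moment, N m; "width": finger opening in m; "finger_force": force on a finger pad.
Only numpy, scipy, OpenCV 4.12 (cv2) and the standard library are available. Lean on these libraries where they do the work, as an engineer would, in place of code of your own. Each camera call takes 0.05 s, during which the arm holds its last target. There are 200 camera calls.

## Working session

There is one attempt and no reset: what is moved stays moved. The work goes in short steps, Python scripts to look and compute and a tool call to move; the robot and the scene stay as the last step left them, time stands still between calls to the robot, and variables do not carry over. Pictures are saved under pics/ and viewed, at most 10 in all, crops included, and the job is handed in when it is done.

Besides the shell and the picture viewer there is one more tool, called after ">>>" as name(argument=value, ...) on one line, values as JSON. move_arm: Moves the arm, as the interface text tells. Its arguments: {"type":"object","properties":{"deltas":{"type":"array","items":{"type":"number"}}},"required":["deltas"]}

```bash
mkdir -p pics
cat > h.py <<'E'
import numpy as np, cv2
from scipy.spatial.transform import Rotation as R
from bench import robot
def snap(n):
    s=robot.snapshot(n); np.savez('%s.npz'%n,**{k:np.array(v) for k,v in s.items()}); return s
def pts(s,T=None):
    h,w=s['depth'].shape; f=h/2/np.tan(np.radians(float(s['fov_y']))/2)
    u,v=np.meshgrid(np.arange(w),np.arange(h)); d=s['depth']
    p=np.stack([(u-s['cx'])/f*d,-(v-s['cy'])/f*d,-d],-1)
    if T is None:
        o=np.array(s['orientation']); M=o if o.shape==(3,3) else R.from_euler('xyz',o).as_matrix()
        return p@M.T+np.array(s['origin'])
    return p@T[:3,:3].T+T[:3,3]
E
python3 - <<'E'
from h import *
for n in("scene","top"):
    s=snap(n); cv2.imwrite(f'pics/{n}.png',s['image'][:,:,::-1]); print({k:v for k,v in s.items() if k not in('image','depth')},(s['depth']>0).mean())
print(robot.get_obs())
E
```

```text
{'fov_y': 46.00621801094325, 'cx': 310.27398631797377, 'cy': 210.53408578573985, 'origin': array([1.08984624, 0.51778915, 0.99549647]), 'orientation': array([7.11645054e-01, 1.30962553e-03, 2.33028889e+00])} 0.99591796875
{'fov_y': 44.516993264339376, 'cx': 325.2960596586296, 'cy': 203.1209011019454, 'origin': array([0.41398884, 0.00251807, 1.41945479]), 'orientation': array([ 0.07487668,  0.0059855 , -1.56084325])} 0.99604296875
{'time': 0.1, 'joint_positions': array([-1.42308963e+00,  8.79079429e-02,  1.37207161e+00,  3.66613917e-05,
        1.68357035e+00, -1.03098278e-01]), 'qvel': array([ 0.00103393, -0.00097445, -0.00450593, -0.00089195,  0.0005795 ,
       -0.00082824]), 'joint_torque': array([ 1.30156244e-03, -3.41255450e+01, -3.03301013e+01,  7.19517027e-02,
        3.04344005e-02, -1.02241361e-04]), 'tool_pos': array([ 0.13643129, -0.53225216,  0.16912258]), 'ee_rot': array([-3.13964955e+00, -2.37674761e-04,  2.50808839e-01]), 'wrist_force': array([-0.3153239 , -0.12639666,  0.61229051]), 'wrist_torque': array([-0.02033265,  0.03480047, -0.02058474]), 'finger_force': 0.0, 'width': 0.09406936694783714}
```

View pics/scene.png

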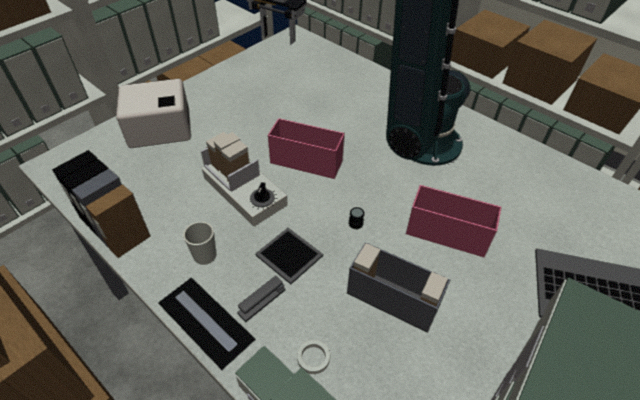

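View pics/top.png

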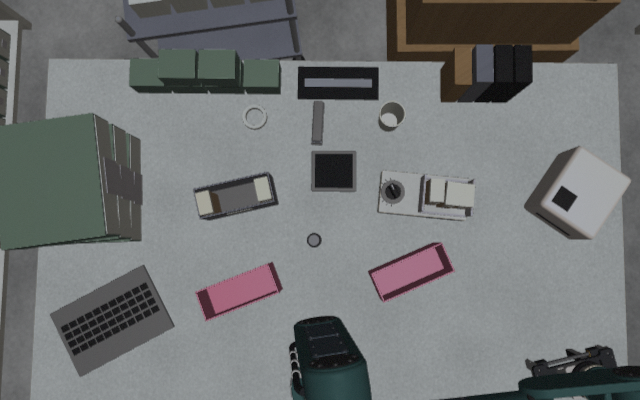

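Top view: unit at (427,195) with its dial at (393,190) and cartons at (425-475,192); pad at (333,171); grey returns box at (235,195), pink decoys below. Now I'll measure with depth.

Run:
```python
from h import *
s=dict(np.load('top.npz')); P=pts(s)
im=s['image']
def rect(m,name):
    q=P[m][:,:2]; 
    if len(q)<5: print(name,'few');return
    (c,sz,a)=cv2.minAreaRect((q*1000).astype(np.float32)); print(name,len(q),np.round(c,1),np.round(sz,1),round(a,1),'z',np.round(np.median(P[m][:,2])*1000,1))
U,V=np.meshgrid(np.arange(640),np.arange(400))
def box(u0,u1,v0,v1): return (U>=u0)&(U<u1)&(V>=v0)&(V<v1)
z=P[...,2]
b=box(370,485,160,230)
print('table z',np.median(z[box(340,370,210,230)]))
rect(b&(abs(z-.045)<.006),'plinth')
rect(b&(z>.1),'cartons')
rect(b&(abs(z-.160)<.008),'tall');rect(b&(abs(z-.135)<.008),'short')
rect(box(375,412,175,205)&(abs(z-.089)<.008),'dialbar');rect(box(375,412,175,205)&(abs(z-.059)<.006),'disc')
rect(box(300,365,145,195)&(z>.007)&(z<.03),'pad')
r=box(185,285,165,225)
rect(r&(z>.09),'ret all');rect(r&(abs(z-.111)<.008)&(im.max(-1)<110),'rim')
g=r&(im.min(-1)>110)&(z>.1);n,l=cv2.connectedComponents(g.astype(np.uint8))
for i in range(1,n):
    if (l==i).sum()>30: rect(l==i,'filed')
rect(box(300,330,228,252)&(z>.02),'loupe');rect(box(305,330,95,150)&(z>.015),'stapler');rect(box(375,410,95,135)&(z>.05),'cup')
for nme,bb in(('u',(365,490,160,230)),('r',(185,290,165,225))):
    a,bq,c,d=bb; cv2.imwrite(f'pics/{nme}.png',cv2.resize(im[c:d,a:bq,::-1],None,fx=6,fy=6,interpolation=cv2.INTER_CUBIC))
zz=z[164:222:3,376:482:4]*1000
for row in zz: print(' '.join('%3d'%x for x in row))
```

```text
table z -0.001791300351029923
plinth 1885 [ 542.9 -262.4] [251.3 120.2] 84.9 z 44.0
cartons 1331 [ 514.8 -192. ] [128.7 418.8] 10.3 z 154.5
tall 681 [ 541.2 -298. ] [81.5 64.7] 83.4 z 158.3
short 367 [ 537.5 -320.1] [122.5  63.6] 84.9 z 133.4
dialbar 80 [ 550.3 -177.3] [40.5 14.8] 28.4 z 87.0
disc 109 [ 544.4 -176.8] [53.8 58.2] 20.4 z 56.2
pad 1572 [613.7  -9.6] [118.2 180.4] 0.6 z 10.9
ret all 1185 [520.  179.9] [383.5 154. ] 81.0 z 115.4
rim 348 [531.6 258.5] [ 84.1 207.2] 13.6 z 108.7
filed 302 [482.5 113.4] [254.1  58.3] 45.4 z 119.0
filed 319 [480.8 182.6] [378.8  64.5] 79.3 z 118.8
loupe 162 [416.9  35.9] [37.9 55.3] 29.5 z 44.7
stapler 423 [613.2  29.6] [400.3  37.9] 2.3 z 40.5
cup 318 [ 599.1 -107.2] [ 72.6 424.2] 69.0 z 83.2
  1  -2  -3   1  -1  -3  -7  -4  -4   0   0   2  -2   4   2   0  -1   0   0   2  -2  -7   1  -6   1   4  -4
  0   0   0   0  -6  -1  -1   0  -4  -3  -3   0   0  -6   0  -2   0   0  -3   1  -3  -3   2  -2  -8  -4  -3
  0  -2   1  -2  -2  -4  -1  -1  -1  -2  -2  -5   0  -3  -5   0  -4   2   5  -5   0  -8   4  -4  -1   2  -5
 -2  -2  46  39  47  42  41  43
[... 1106 characters left out ...]
15 118  94 145 156 161 157 134 133 133 132  -3 1419
  1  43  43  50  37  44  41  44  38  40  44  78  41  39  42  49  92 104 120 127 143 134 131 132 132   3   1
 -1  39  45  45  41  47  43  47  44  44  42  79  38  44  44  46  41  38  41  44  43  59  43  75 104   2   0
 -3  47  47  47  43  42  42  43  40  40  41  56  49  50  53  50  39  43  41  47  40  50 1419  77 103  -1  -1
 -3   0  -4  -8  -3  -6   1  17  34  42  40  37  45  44  39  40  42  44  50  51  52  45  47  81 102   1  -2
 -1  -2  -5  -1   0  -2  -4  -3  -3   1   2  -4   0  -3  17  28  41  44  48  40  44  43  45  -3  -1   1  -2
 -5  -1   2  -3   0  -1   0   7  -3  -2   0  -4  -3  -6   2  -1  -1  -2  -1  -3  -3  -2  -1  -3   0  -5   5
```

View pics/u.png

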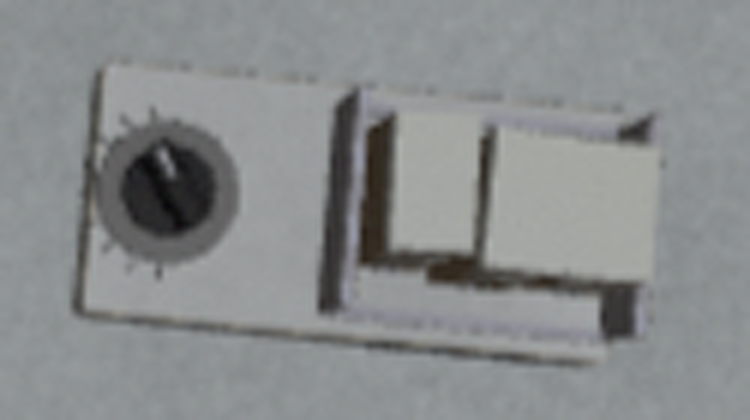

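The short carton is the outermost one at the unit's −y end (z 133 mm against 158 mm). The dial is at about 2.56 rad. Next I'll refine the positions and compute the first move.

```bash
cat >> h.py <<'E'
def delta(targets,p0=None,r0=None):
    """targets: (x,y,z mm, yaw deg) tool down; prints turn(rad), shift(cm) in current tool axes"""
    o=robot.get_obs(); p=np.array(o['tool_pos']); M=R.from_euler('xyz',o['ee_rot'])
    print('t',round(o['time'],2),'tcp',np.round(p*1000,1),'rpy',np.round(np.degrees(o['ee_rot']),2),'q',np.round(o['joint_positions'],2),'w',round(o['width']*1000,1),'F',np.round(o['wrist_force'],1),'ff',round(o['finger_force'],1))
    for t in targets:
        G=R.from_euler('xyz',[180,0,t[3]],degrees=True)
        rv=(M.inv()*G).as_rotvec(); sh=M.inv().apply(np.array(t[:3])/1000-p)*100
        print('->',t,np.round(rv,3),np.round(sh,2))
E
python3 - <<'E'
from h import *
s=dict(np.load('top.npz')); P=pts(s); im=s['image']; z=P[...,2]
U,V=np.meshgrid(np.arange(640),np.arange(400))
def rect(m,name):
    m=m.astype(np.uint8); n,l,st,_=cv2.connectedComponentsWithStats(m); i=1+st[1:,4].argmax(); m=l==i
    # keep only points near world bulk
    q=P[m][:,:2]*1000; md=np.median(q,0); q=q[np.linalg.norm(q-md,axis=1)<160]
    c,sz,a=cv2.minAreaRect(q.astype(np.float32)); print(name,len(q),np.round(c,1),np.round(sz,1),round(a,1),'mean',q.mean(0).round(1),'z',np.round(np.median(P[m][:,2])*1000,1))
def box(u0,u1,v0,v1): return (U>=u0)&(U<u1)&(V>=v0)&(V<v1)
rect(box(300,365,145,200)&(z>.006)&(z<.02),'pad')
g=im.min(-1)>120
rect(box(190,218,180,225)&g&(abs(z-.119)<.008),'filed+y'); rect(box(250,280,165,210)&g&(abs(z-.119)<.008),'filed-y')
rect(box(415,485,160,230)&(abs(z-.133)<.008)&(U>459),'short');rect(box(415,485,160,230)&(abs(z-.158)<.009),'talls')
rect(box(305,330,95,150)&(z>.02)&(z<.055),'stapler');rect(box(375,410,95,135)&(z>.05)&(z<.12),'cup')
delta([(551,-177,300,28.4)])
E
```

```text
pad 1670 [613.9 -11. ] [118.4 125.5] 0.6 mean [613.2 -10.9] z 10.6
filed+y 297 [510.2 336.1] [59.5 37. ] 16.0 mean [510.2 336.6] z 118.9
filed-y 297 [549.  180.9] [59.3 37.2] 12.3 mean [548.8 180.6] z 119.0
short 315 [ 535.  -362.7] [37.1 61.3] 84.5 mean [ 534.3 -362.9] z 133.2
talls 702 [ 541.2 -298. ] [81.5 64.7] 83.4 mean [ 540.7 -298.5] z 158.1
stapler 410 [753.6  37. ] [ 28.1 120.3] 87.5 mean [750.9  36.9] z 40.6
cup 311 [ 762.4 -169.8] [72.  71.5] 22.5 mean [ 767.4 -172.5] z 83.0
t 0.1 tcp [ 136.4 -532.3  169.1] rpy [-1.7989e+02 -1.0000e-02  1.4370e+01] q [-1.42  0.09  1.37  0.    1.68 -0.1 ] w 94.1 F [-0.3 -0.1  0.6] ff 0.0
-> (551, -177, 300, 28.4) [-0.002 -0.    -0.245] [ 48.98 -24.15 -13.03]
```

>>> move_arm(deltas=[0,0,0,0,0,-10,-0.2,0,0,-0.245,48.98,-24.15,-13.0,-0.2,0,0,-0.245,48.98,-24.15,-13.0,-0.2,0,0,-0.245,48.98,-24.15,-13.0,-0.2,0,0,-0.245,48.98,-24.15,-13.0,-0.2,0,0,-0.245,48.98,-24.15,-13.0,-0.2,0,0,-0.245,48.98,-24.15,-13.0,-0.2,0,0,-0.245,48.98,-24.15,-13.0,-0.2])

```text
time: 0.9
tool_pos: [0.4004, -0.3056, 0.2708]
ee_rot: [-3.141, 0.0, 0.496]
wrist_force: [0.9, -1.0, 0.1]
width: 0.0567
finger_force: 0.0
```

```bash
python3 -c "
from h import *
delta([(551,-177,300,28.4)])"
```

```text
t 0.9 tcp [ 400.4 -305.6  270.8] rpy [-1.7998e+02  1.0000e-02  2.8400e+01] q [-0.76 -0.01  1.28 -0.    1.88  0.31] w 56.7 F [ 0.9 -1.   0.1] ff 0.0
-> (551, -177, 300, 28.4) [-0.  0. -0.] [19.36 -4.16 -2.92]
```

>>> move_arm(deltas=[0,0,0,18.5,-4,-2.9,-0.2,0,0,0,18.5,-4,-2.9,-0.2,0,0,0,18.5,-4,-2.9,-0.2,0,0,0,18.5,-4,-2.9,-0.2,0,0,0,18.5,-4,-2.9,-0.2,0,0,0,18.5,-4,-2.9,-0.2,0,0,0,18.5,-4,-2.9,-0.2])

```text
time: 1.6
tool_pos: [0.5423, -0.1848, 0.2994]
ee_rot: [-3.141, 0.001, 0.495]
wrist_force: [0.5, -0.9, 0.0]
width: 0.0566
finger_force: 0.0
```

```bash
cat >> h.py <<'E'
def wpts():
    o=robot.get_obs(); s=snap('wrist')
    T=np.eye(4);T[:3,:3]=R.from_euler('xyz',o['ee_rot']).as_matrix();T[:3,3]=o['tool_pos']
    return s,pts(s,T@np.array(s['T_tool_cam']))
E
python3 -c "
from h import *
delta([(551,-177,300,28.4)])
s,P=wpts(); cv2.imwrite('pics/w1.png',s['image'][:,:,::-1]); np.save('w1.npy',P)
print(s['T_tool_cam'])
z=P[...,2]*1000; q=P*1000
near=np.hypot(q[...,0]-551,q[...,1]+177)<35
for nm,m in (('bar',near&(abs(z-89)<7)),('disc',near&(abs(z-59)<5)),('short',(abs(z-134)<6)&(q[...,1]<-330)),('talls',abs(z-160)<6)):
    if m.sum()<20: print(nm,m.sum()); continue
    c,sz,a=cv2.minAreaRect(q[m][:,:2].astype(np.float32)); print(nm,m.sum(),np.round(c,1),np.round(sz,1),round(a,1),q[m].mean(0).round(1))
"
```

```text
t 1.6 tcp [ 542.3 -184.8  299.4] rpy [-1.7997e+02  7.0000e-02  2.8340e+01] q [-0.43  0.15  1.04 -0.    1.95  0.65] w 56.6 F [ 0.5 -0.9  0. ] ff 0.0
-> (551, -177, 300, 28.4) [-0.001  0.001 -0.001] [ 1.14 -0.28 -0.06]
[[ 2.08119335e-04  9.57724521e-01  2.87686807e-01  8.41248616e-02]
 [ 9.99999929e-01 -2.89928774e-04  2.41764913e-04 -3.35130088e-04]
 [ 3.14952869e-04  2.87686736e-01 -9.57724513e-01 -2.13983410e-01]
 [ 0.00000000e+00  0.00000000e+00  0.00000000e+00  1.00000000e+00]]
bar 320 [ 552.8 -175. ] [42.1 13.9] 30.3 [ 553.3 -174.7   87.7]
disc 429 [ 554.3 -174.6] [41. 43.] 28.8 [ 554.1 -174.5   58.1]
short 2098 [ 666.1 -498.7] [331.2 335.1] 0.4 [ 625.  -434.3  132.6]
talls 3706 [ 677.7 -322.8] [ 85.3 337.9] 78.8 [ 589.1 -305.4  159.2]
```

View pics/w1.png

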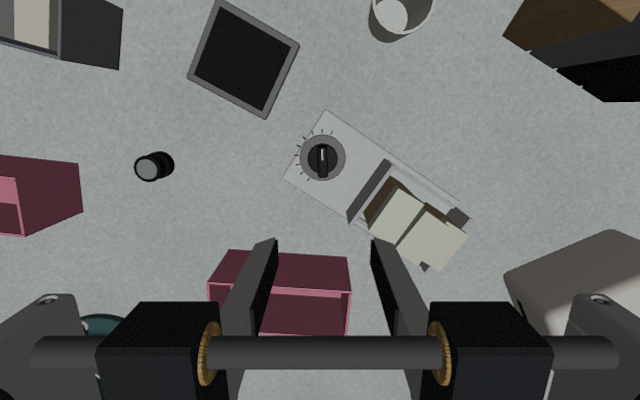

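>>> move_arm(deltas=[0,0,-0.03,1.1,-0.3,5,-0.2,0,0,-0.03,1.1,-0.3,10,-0.2,0,0,-0.03,1.1,-0.3,17,-0.2,0,0,-0.03,1.1,-0.3,17,-0.2,0,0,-0.03,1.1,-0.3,17,-0.2,0,0,-0.03,1.1,-0.3,17,-0.2])

```text
time: 2.25
tool_pos: [0.551, -0.1774, 0.1309]
ee_rot: [3.141, -0.0, 0.524]
wrist_force: [0.1, -0.5, 0.8]
width: 0.0565
finger_force: 0.0
```

```bash
python3 -c "
from h import *
delta([(552.5,-175.3,72,30)])
s,P=wpts();z=P[...,2]*1000; q=P*1000
near=np.hypot(q[...,0]-551,q[...,1]+177)<35
for nm,m in (('bar',near&(abs(z-89)<7)),('disc',near&(abs(z-59)<5))):
    if m.sum()<20: print(nm,m.sum()); continue
    c,sz,a=cv2.minAreaRect(q[m][:,:2].astype(np.float32)); print(nm,m.sum(),np.round(c,1),np.round(sz,1),round(a,1),q[m].mean(0).round(1))
"
```

```text
t 2.25 tcp [ 551.  -177.4  130.9] rpy [ 1.7995e+02 -3.0000e-02  3.0020e+01] q [-0.41  0.16  1.37 -0.    1.61  0.64] w 56.5 F [ 0.1 -0.5  0.8] ff 0.0
-> (552.5, -175.3, 72, 30) [ 0.001 -0.     0.   ] [ 0.23 -0.11  5.89]
bar 768 [ 553.1 -174.9] [41.2 13.6] 30.4 [ 554.2 -174.5   87.8]
disc 962 [ 553.5 -174.6] [41.8 43.1] 30.2 [ 554.5 -174.4   58.1]
```

>>> move_arm(deltas=[0,0,0,0.29,-0.11,3,-0.2,0,0,0,0.29,-0.11,5.9,-0.2,0,0,0,0.29,-0.11,5.9,-0.2,0,0,0,0.29,-0.11,5.9,1,0,0,0,0.29,-0.11,5.9,1,0,0,0,0.29,-0.11,5.9,1,0,0,0,0.29,-0.11,5.9,1,0,0,0,0.29,-0.11,5.9,1])

```text
time: 3.1
tool_pos: [0.5537, -0.1741, 0.0718]
ee_rot: [3.14, -0.001, 0.526]
wrist_force: [-0.1, 0.4, -0.1]
width: 0.0199
finger_force: 0.0
```

>>> move_arm(deltas=[0,0,0,0,0,0,1,0,0,0,0,0,0,1,0,0,0,0,0,0,1,0,0,-0.12,0,0,0,1,0,0,-0.24,0,0,0,1,0,0,-0.36,0,0,0,1])

```text
time: 3.7
tool_pos: [0.5532, -0.1739, 0.0708]
ee_rot: [-3.141, 0.0, 0.891]
wrist_force: [0.3, 0.5, -0.5]
width: 0.0006
finger_force: 0.0
```

```bash
python3 -c "
from h import *
s,P=wpts();cv2.imwrite('pics/w2.png',s['image'][:,:,::-1]);delta([(553,-175,72,30)])
"
```

```text
t 3.75 tcp [ 553.2 -173.8   70.8] rpy [-1.7999e+02  1.0000e-02  5.1210e+01] q [-0.4   0.19  1.45 -0.    1.5   0.27] w 0.4 F [0.1 0.6 0.3] ff 0.0
-> (553, -175, 72, 30) [-0.    0.    0.37] [-0.1   0.06 -0.12]
```

View pics/w2.png

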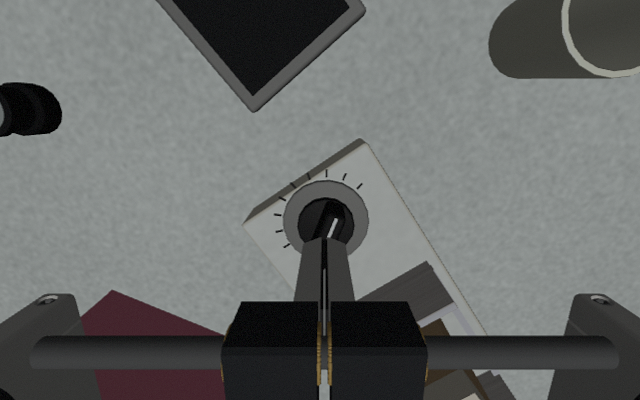

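```bash
python3 -c "
from h import *
s=dict(np.load('wrist.npz')); T=s['T_tool_cam']
Pt=pts(s,T)*1000  # tool coords
for v in range(195,300,6): print(v,[tuple(Pt[v,u].round().astype(int)) for u in (310,318,335)])
f=200/np.tan(np.radians(s['fov_y'])/2); c=np.linalg.inv(T)@[0,0,0,1]
print('TCP px',s['cx']+f*c[0]/-c[2], s['cy']-f*c[1]/-c[2], s['cx'],s['cy'],f,[k for k in s])
"
```

```text
195 [(np.int64(21), np.int64(-11), np.int64(21)), (np.int64(20), np.int64(-5), np.int64(22)), (np.int64(21), np.int64(8), np.int64(21))]
201 [(np.int64(17), np.int64(-11), np.int64(18)), (np.int64(18), np.int64(-5), np.int64(13)), (np.int64(19), np.int64(8), np.int64(12))]
207 [(np.int64(14), np.int64(-11), np.int64(13)), (np.int64(14), np.int64(-5), np.int64(13)), (np.int64(18), np.int64(7), np.int64(-2))]
213 [(np.int64(9), np.int64(-11), np.int64(12)), (np.int64(9), np.int64(-5), np.int64(13)), (np.int64(18), np.int64(7), np.int64(-14))]
219 [(np.int64(4), np.int64(-11), np.int64(13)), (np.int64(4), np.int64(-5), np.int64(13)), (np.int64(15), np.int64(7), np.int64(-18))]
225 [(np.int64(-1), np.int64(-11), np.int64(13)), (np.int64(5), np.int64(-5), np.int64(-1)), (np.int64(11), np.int64(7), np.int64(-18))]
231 [(np.int64(-6), np.int64(-11), np.int64(13)), (np.int64(5), np.int64(-4), np.int64(-14)), (np.int64(7), np.int64(7), np.int64(-18))]
237 [(np.int64(-10), np.int64(-11), np.int64(12)), (np.int64(2), np.int64(-4), np.int64(-17)), (np.int64(2), np.int64(7), np.int64(-17))]
243 [
[... 816 characters left out ...]

279 [(np.int64(10), np.int64(-7), np.int64(-85)), (np.int64(9), np.int64(-3), np.int64(-84)), (np.int64(9), np.int64(5), np.int64(-84))]
285 [(np.int64(10), np.int64(-7), np.int64(-90)), (np.int64(9), np.int64(-3), np.int64(-89)), (np.int64(10), np.int64(4), np.int64(-91))]
291 [(np.int64(9), np.int64(-6), np.int64(-94)), (np.int64(9), np.int64(-3), np.int64(-94)), (np.int64(9), np.int64(4), np.int64(-94))]
297 [(np.int64(10), np.int64(-6), np.int64(-99)), (np.int64(9), np.int64(-3), np.int64(-98)), (np.int64(9), np.int64(4), np.int64(-98))]
TCP px 324.52475212763454 230.41841912676 323.8802857710244 203.66825767911942 319.70667384076364 ['image', 'depth', 'fov_y', 'cx', 'cy', 'T_tool_cam']
```

The fingers closed fully without contact, and the depth image shows them ending about 40 mm short of the stated TCP. I'll check the gripper geometry in the depth image.

```bash
python3 -c "
from h import *
s=dict(np.load('wrist.npz')); T=s['T_tool_cam']
Pt=pts(s,T)*1000
for v in range(232,246,1): print(v,[Pt[v,u].round().astype(int).tolist() for u in (312,318,335,340)])
print()
for v in list(range(296,400,8)): print(v,[Pt[v,u].round().astype(int).tolist() for u in (240,280,380,410,500,600)])
"
```

```text
232 [[-6, -9, 13], [5, -4, -15], [6, 7, -18], [5, 10, -15]]
233 [[-7, -10, 13], [4, -4, -14], [5, 7, -18], [-8, 12, 14]]
234 [[-8, -10, 13], [4, -4, -17], [4, 7, -18], [-8, 12, 13]]
235 [[-8, -9, 11], [3, -4, -16], [4, 7, -17], [-9, 12, 13]]
236 [[-8, -9, 9], [3, -4, -17], [2, 7, -16], [-10, 12, 13]]
237 [[-7, -9, 5], [2, -4, -17], [2, 7, -17], [-10, 12, 13]]
238 [[-8, -9, 4], [9, -4, -36], [1, 7, -17], [-11, 12, 13]]
239 [[-7, -9, 2], [9, -4, -38], [1, 7, -17], [-12, 12, 13]]
240 [[10, -7, -40], [9, -4, -39], [9, 6, -39], [-13, 12, 12]]
241 [[10, -7, -41], [9, -4, -41], [10, 6, -42], [-13, 12, 12]]
242 [[9, -7, -42], [10, -4, -42], [9, 6, -42], [9, 9, -41]]
243 [[10, -7, -44], [9, -4, -43], [10, 6, -44], [9, 9, -43]]
244 [[9, -7, -44], [9, -4, -45], [9, 6, -44], [10, 9, -47]]
245 [[10, -7, -47], [10, -4, -47], [10, 6, -47], [9, 9, -46]]

296 [[-100, -86, 72], [-100, -45, 72], [-63, 45, 14], [-49, 63, -7], [-100, 180, 72], [33, 77, -135]]
304 [[33, -23, -139], [33, -13, -138], [33, 15, -138], [-51, 62, -14], [-110, 181, 72], [34, 73, -140]]
312 [[33, -22, -142], [33, -12, -142], [33,
[... 393 characters left out ...]
 [33, -10, -154], [33, 12, -154], [33, 19, -154], [27, 44, -147], [28, 68, -148]]
352 [[32, -19, -155], [32, -10, -155], [32, 12, -155], [33, 19, -156], [26, 43, -149], [27, 68, -149]]
360 [[30, -19, -155], [30, -10, -156], [30, 12, -156], [31, 18, -156], [25, 42, -150], [24, 69, -149]]
368 [[27, -20, -155], [28, -10, -156], [28, 12, -156], [27, 19, -155], [23, 43, -150], [22, 69, -149]]
376 [[26, -20, -156], [26, -11, -155], [25, 12, -155], [25, 19, -155], [-146, 157, 16], [17, 72, -147]]
384 [[24, -20, -156], [24, -11, -156], [24, 12, -156], [24, 19, -156], [-147, 153, 8], [14, 72, -147]]
392 [[22, -20, -156], [21, -11, -155], [21, 12, -156], [21, 19, -156], [-151, 151, 3], [13, 71, -148]]
```

The whole gripper sits about 39 mm behind the reported TCP: the body starts at −138 mm instead of −97 mm. From here on I take real tip z = reported z + 39 mm. Redoing the pinch accordingly.

>>> move_arm(deltas=[0,0,0.12,0,0,0,0.1,0,0,0.24,0,0,0,0.1,0,0,0.37,0,0,0,0.1,0,0,0.37,0,0,0,0.1,0,0,0.37,0,0,2,0.1,0,0,0.37,0,0,3.9,0.1,0,0,0.37,0,0,3.9,0.1,0,0,0.37,0,0,3.9,1])

```text
time: 4.55
tool_pos: [0.5531, -0.1738, 0.0318]
ee_rot: [-3.141, 0.001, 0.517]
wrist_force: [0.3, -0.5, 0.0]
width: 0.0375
finger_force: 0.0
```

>>> move_arm(deltas=[0,0,0,0,0,0,1,0,0,0,0,0,0,1,0,0,0,0,0,0,1,0,0,0,0,0,0,1,0,0,0,0,0,0,1])

```text
time: 5.05
tool_pos: [0.5546, -0.1752, 0.0331]
ee_rot: [3.138, -0.002, 0.516]
wrist_force: [3.2, -3.4, 1.5]
width: 0.014
finger_force: 30.0
```

>>> move_arm(deltas=[0,0,-0.14,0,0.15,0,1,0,0,-0.28,0,0.15,0,1,0,0,-0.42,0,0.15,0,1,0,0,-0.56,0,0.15,0,1,0,0,-0.7,0,0.15,0,1,0,0,-0.84,0,0.15,0,1,0,0,-0.98,0,0.15,0,1,0,0,-1.12,0,0.15,0,1])

```text
time: 5.85
tool_pos: [0.5529, -0.1743, 0.0331]
ee_rot: [-3.14, -0.002, 1.642]
wrist_force: [-3.2, 1.0, 7.2]
width: 0.0137
finger_force: 30.0
```

>>> move_arm(deltas=[0,0,-0.14,0,0,0,1,0,0,-0.28,0,0,0,1,0,0,-0.42,0,0,0,1,0,0,-0.56,0,0,0,1,0,0,-0.7,0,0,0,1,0,0,-0.84,0,0,0,1,0,0,-0.98,0,0,0,1,0,0,-1.12,0,0,0,1])

```text
time: 6.65
tool_pos: [0.5514, -0.1754, 0.0331]
ee_rot: [-3.139, -0.005, 2.761]
wrist_force: [-6.4, -1.3, 7.9]
width: 0.0135
finger_force: 30.0
```

Now go on slowly to the stop; expected at yaw of about 3.05.

>>> move_arm(deltas=[0,0,-0.12,0,0,0,1,0,0,-0.22,0,0,0,1,0,0,-0.28,0,0,0,1,0,0,-0.33,0,0,0,1,0,0,-0.36,0,0,0,1])

```text
time: 7.15
tool_pos: [0.5514, -0.1759, 0.0331]
ee_rot: [-3.141, -0.005, 3.115]
wrist_force: [-4.8, -1.3, 5.7]
width: 0.0139
finger_force: 31.1
```

```bash
python3 -c "
from h import *
delta([(551,-177,33,175)]);print(robot.get_obs()['wrist_torque'])"
```

```text
t 7.15 tcp [ 551.4 -175.9   33.1] rpy [-179.95   -0.29  178.47] q [-0.4   0.22  1.5  -0.    1.43 -1.95] w 13.9 F [-4.8 -1.3  5.7] ff 31.1
-> (551, -177, 33, 175) [-0.001 -0.005  0.061] [ 0.03 -0.12  0.01]
[-0.27565622  0.58405923 -0.60953231]
```

Hard against the stop (torque 0.6 N m against 0.04 friction). Release, lift, and turn towards the carton.

>>> move_arm(deltas=[0,0,0.03,0,0,0,1,0,0,0.03,0,0,0,0.1,0,0,0.03,0,0,0,0.1,0,0,0.03,0,0,0,0.1,0,0,0.03,0,0,-4,0.1,0,0,0.03,0,0,-9,0.1,0,0,0.03,0,0,-14,-0.4,0,0,0.03,0,0,-17,-0.7])

```text
time: 7.95
tool_pos: [0.5553, -0.1752, 0.2065]
ee_rot: [-3.14, 0.005, 3.087]
wrist_force: [0.0, 0.5, 0.6]
width: 0.055
finger_force: 0.0
```

```bash
python3 -c "
from h import *
delta([(535,-320,215,85)])"
```

```text
t 7.95 tcp [ 555.3 -175.2  206.5] rpy [-179.91    0.31  176.85] q [-0.4   0.15  1.23  0.    1.76 -1.92] w 55.0 F [0.  0.5 0.6] ff 0.0
-> (535, -320, 215, 85) [0.003 0.005 1.603] [  1.23 -14.57  -0.83]
```

>>> move_arm(deltas=[0.003,0.005,1.603,1.2,-14.6,-0.8,-1,0.003,0.005,1.603,1.2,-14.6,-0.8,-1,0.003,0.005,1.603,1.2,-14.6,-0.8,-1,0.003,0.005,1.603,1.2,-14.6,-0.8,-1,0.003,0.005,1.603,1.2,-14.6,-0.8,-1,0.003,0.005,1.603,1.2,-14.6,-0.8,-1,0.003,0.005,1.603,1.2,-14.6,-0.8,-1,0.003,0.005,1.603,1.2,-14.6,-0.8,-1])

```text
time: 8.75
tool_pos: [0.534, -0.3199, 0.2092]
ee_rot: [-3.137, -0.003, 1.88]
wrist_force: [-0.4, -0.0, 0.1]
width: 0.094
finger_force: 0.0
```

```bash
python3 -c "
from h import *
delta([(535,-320,215,85)])"
```

```text
t 8.75 tcp [ 534.  -319.9  209.2] rpy [-1.7977e+02 -1.7000e-01  1.0773e+02] q [-0.63  0.25  1.1  -0.    1.79 -0.94] w 94.0 F [-0.4 -0.   0.1] ff 0.0
-> (535, -320, 215, 85) [-0.005 -0.002  0.397] [-0.04  0.09 -0.58]
```

>>> move_arm(deltas=[-0.005,-0.002,0.397,0,0.1,-0.6,-1,-0.005,-0.002,0.397,0,0.1,-0.6,-1,-0.005,-0.002,0.397,0,0.1,-0.6,-1,-0.005,-0.002,0.397,0,0.1,-0.6,-1])

```text
time: 9.15
tool_pos: [0.5349, -0.3196, 0.2154]
ee_rot: [3.141, 0.0, 1.49]
wrist_force: [0.5, -0.5, -1.5]
width: 0.094
finger_force: 0.0
```

```bash
python3 -c "
from h import *
s,P=wpts(); cv2.imwrite('pics/w3.png',s['image'][:,:,::-1])
z=P[...,2]*1000; q=P*1000
def rep(nm,m):
    n,l,st,_=cv2.connectedComponentsWithStats(m.astype(np.uint8)); 
    if n<2: print(nm,0); return
    m=l==1+st[1:,4].argmax()
    c,sz,a=cv2.minAreaRect(q[m][:,:2].astype(np.float32)); print(nm,m.sum(),np.round(c,1),np.round(sz,1),round(a,1),q[m].mean(0).round(1))
U=(abs(q[...,0]-540)<60)
rep('bar',U&(abs(z-88)<6)&(q[...,1]>-220)&(q[...,1]<-140)); 
rep('short',U&(abs(z-133.5)<5)&(q[...,1]<-335)&(q[...,1]>-390)); rep('talls',U&(abs(z-159)<6)&(q[...,1]<-250)&(q[...,1]>-360))
delta([(535,-362,215,85)])"
```

```text
bar 705 [ 552.4 -175.6] [14.7 41.3] 85.7 [ 552.3 -176.    87.8]
short 1833 [ 536.7 -362.6] [33.5 60.8] 84.4 [ 536.6 -362.2  134.4]
talls 3136 [ 547.2 -277. ] [36.9 60.6] 86.8 [ 547.2 -276.3  159.4]
t 9.2 tcp [ 534.9 -319.7  215.4] rpy [1.7997e+02 1.0000e-02 8.5450e+01] q [-0.63  0.25  1.1   0.    1.8  -0.55] w 94.0 F [-0.  -0.6 -1. ] ff 0.0
-> (535, -362, 215, 85) [0.001 0.    0.008] [-4.22  0.34  0.05]
```

View pics/w3.png

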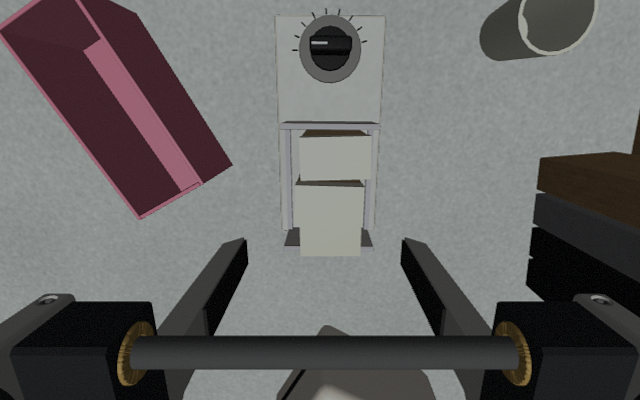

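Dial confirmed: the bar lies along the unit's x with its mark at −x. The short carton is nearest the gripper at (330,220). Descend over it, pinching across its 60 mm.

```bash
python3 -c "
from h import *
delta([(536.5,-362,150,84.5),(536.5,-362,39,84.5)])"
```

```text
t 9.2 tcp [ 534.9 -319.7  215.4] rpy [1.7997e+02 1.0000e-02 8.5450e+01] q [-0.63  0.25  1.1   0.    1.8  -0.55] w 94.0 F [-0.  -0.6 -1. ] ff 0.0
-> (536.5, -362, 150, 84.5) [0.001 0.    0.017] [-4.21  0.49  6.55]
-> (536.5, -362, 39, 84.5) [0.001 0.    0.017] [-4.21  0.48 17.65]
```

>>> move_arm(deltas=[0,0,0.017,-4.2,0.48,0,-1,0,0,0.017,-4.2,0.48,2,-1,0,0,0.017,-4.2,0.48,6,-1,0,0,0.017,-4.2,0.48,10,-1,0,0,0.017,-4.2,0.48,13,-1,0,0,0.017,-4.2,0.48,15.5,-1,0,0,0.017,-4.2,0.48,17.6,-1,0,0,0.017,-4.2,0.48,17.6,-1])

```text
time: 10.0
tool_pos: [0.5339, -0.3603, 0.0352]
ee_rot: [-3.135, -0.004, 1.474]
wrist_force: [-0.3, 0.6, -0.2]
width: 0.094
finger_force: 0.0
```

```bash
python3 -c "
from h import *
delta([(536.5,-362,39,84.5)])"
```

```text
t 10.0 tcp [ 533.9 -360.3   35.2] rpy [-179.65   -0.24   84.44] q [-0.68  0.36  1.32  0.    1.47 -0.58] w 94.0 F [-0.3  0.6 -0.2] ff 0.0
-> (536.5, -362, 39, 84.5) [-0.006 -0.004 -0.001] [-0.15  0.27 -0.39]
```

>>> move_arm(deltas=[0,0,0,0,0,0,-1,0,0,0,0,0,0,-1])

```text
time: 10.2
tool_pos: [0.5374, -0.3631, 0.0419]
ee_rot: [3.138, 0.003, 1.473]
wrist_force: [0.2, -0.1, 0.1]
width: 0.0936
finger_force: 0.0
```

```bash
python3 -c "
from h import *
delta([(536.5,-362,39,84.5)])"
```

```text
t 10.2 tcp [ 537.4 -363.1   41.9] rpy [1.7978e+02 1.5000e-01 8.4370e+01] q [-0.68  0.35  1.31 -0.    1.47 -0.58] w 93.6 F [ 0.2 -0.1  0.1] ff 0.0
-> (536.5, -362, 39, 84.5) [ 0.004  0.003 -0.002] [ 0.1  -0.11  0.29]
```

>>> move_arm(deltas=[0,0,0,0,0,0,-0.1,0,0,0,0,0,0,0.2,0,0,0,0,0,0,1,0,0,0,0,0,0,1,0,0,0,0,0,0,1,0,0,0,0,0,0,1,0,0,0,0,0,0,1])

```text
time: 10.9
tool_pos: [0.5368, -0.3626, 0.0403]
ee_rot: [3.139, 0.001, 1.472]
wrist_force: [1.2, -0.5, 1.0]
width: 0.0598
finger_force: 29.9
```

>>> move_arm(deltas=[0,0,0,0,0,-1,1,0,0,0,0,0,-3,1,0,0,0,0,0,-5.5,1,0,0,0,0,0,-8.5,1,0,0,0,0,0,-11.5,1,0,0,0,0,0,-13.5,1,0,0,0,0,0,-14.5,1,0,0,0,0,0,-14.5,1])

```text
time: 11.7
tool_pos: [0.5367, -0.3627, 0.1868]
ee_rot: [3.138, 0.003, 1.472]
wrist_force: [-0.2, -0.4, -2.2]
width: 0.0605
finger_force: 29.9
```

```bash
python3 -c "
from h import *
delta([(614,-11,185,90),(614,-11,40,90)])"
```

```text
t 11.7 tcp [ 536.7 -362.7  186.8] rpy [1.798e+02 1.500e-01 8.433e+01] q [-0.68  0.3   1.09 -0.    1.75 -0.58] w 60.5 F [-0.2 -0.4 -2.2] ff 29.9
-> (614, -11, 185, 90) [ 0.003  0.003 -0.099] [35.76  4.22  0.11]
-> (614, -11, 40, 90) [ 0.003  0.003 -0.099] [35.8   4.17 14.61]
```

>>> move_arm(deltas=[0,0,-0.01,3,0.4,0,1,0,0,-0.03,7,0.8,0,1,0,0,-0.05,11.5,1.4,0,1,0,0,-0.06,16,1.9,0,1,0,0,-0.07,20.5,2.4,0,1,0,0,-0.08,25,2.9,0,1,0,0,-0.099,29,3.4,0,1,0,0,-0.099,32,3.8,0,1])

```text
time: 12.5
tool_pos: [0.6047, -0.0447, 0.1823]
ee_rot: [-3.139, -0.0, 1.573]
wrist_force: [1.0, 0.8, -1.4]
width: 0.06
finger_force: 29.9
```

>>> move_arm(deltas=[0,0,0,2,0.2,0,1,0,0,0,3.5,0.35,0,1,0,0,0,3.8,0.4,4,1,0,0,0,3.8,0.4,8,1,0,0,0,3.8,0.4,11.5,1,0,0,0,3.8,0.4,13.5,1,0,0,0,3.8,0.4,14.5,1,0,0,0,3.8,0.4,14.5,1])

```text
time: 13.3
tool_pos: [0.608, -0.0099, 0.0371]
ee_rot: [-3.138, 0.001, 1.57]
wrist_force: [-0.6, -1.7, -1.1]
width: 0.06
finger_force: 29.9
```

```bash
python3 -c "
from h import *
delta([(614,-11,12,90)])"
```

```text
t 13.3 tcp [608.   -9.9  37.1] rpy [-1.7978e+02  4.0000e-02  8.9970e+01] q [-0.11  0.28  1.42 -0.    1.45 -0.11] w 60.0 F [-0.6 -1.7 -1.1] ff 29.9
-> (614, -11, 12, 90) [-0.004  0.001 -0.001] [-0.1   0.61  2.51]
```

>>> move_arm(deltas=[0,0,0,0,0.4,1,1,0,0,0,0,0.4,1.8,1,0,0,0,0,0.4,2.3,1,0,0,0,0,0.4,2.5,1,0,0,0,0,0.4,2.5,1,0,0,0,0,0.4,2.5,1])

```text
time: 13.9
tool_pos: [0.6141, -0.0098, 0.0151]
ee_rot: [3.14, 0.001, 1.571]
wrist_force: [0.2, 0.2, -1.7]
width: 0.06
finger_force: 29.9
```

>>> move_arm(deltas=[0,0,0,0,0,0.2,1,0,0,0,0,0,0.4,1,0,0,0,0,0,0.4,1])

```text
time: 14.2
tool_pos: [0.6136, -0.0098, 0.0104]
ee_rot: [3.141, 0.001, 1.571]
wrist_force: [-0.8, 1.1, -1.6]
width: 0.0601
finger_force: 29.9
```

Creep down until contact.

>>> move_arm(deltas=[0,0,0,0,0,0.15,1,0,0,0,0,0,0.3,1,0,0,0,0,0,0.3,1])

```text
time: 14.5
tool_pos: [0.6136, -0.0098, 0.0073]
ee_rot: [3.141, 0.001, 1.571]
wrist_force: [0.3, 0.3, -1.4]
width: 0.06
finger_force: 29.9
```

>>> move_arm(deltas=[0,0,0,0,0,0.1,1,0,0,0,0,0,0.2,1,0,0,0,0,0,0.2,1])

```text
time: 14.8
tool_pos: [0.6139, -0.0098, 0.0072]
ee_rot: [3.14, 0.001, 1.571]
wrist_force: [-3.1, 0.6, 4.2]
width: 0.0601
finger_force: 29.9
```

>>> move_arm(deltas=[0,0,0,0,0,0,0.1,0,0,0,0,0,0,-0.5,0,0,0,0,0,0,-1,0,0,0,0,0,0,-1,0,0,0,0,0,0,-1,0,0,0,0,0,0,-1,0,0,0,0,0,0,-1])

```text
time: 15.5
tool_pos: [0.6139, -0.0098, 0.0056]
ee_rot: [3.141, 0.001, 1.571]
wrist_force: [-0.5, -0.1, 0.2]
width: 0.0942
finger_force: 0.0
```

>>> move_arm(deltas=[0,0,0,0,0,0,-1,0,0,0,0,0,-2,-1,0,0,0,0,0,-5,-1,0,0,0,0,0,-9,-1,0,0,0.14,0,0,-13,-1,0,0,0.28,0,0,-16,-1,0,0,0.42,0,0,-18,-1,0,0,0.56,0,0,-18,-1])

```text
time: 16.3
tool_pos: [0.6158, -0.0098, 0.1908]
ee_rot: [3.132, -0.004, 1.005]
wrist_force: [0.1, -0.5, 0.5]
width: 0.0943
finger_force: 0.0
```

>>> move_arm(deltas=[0,0,0.14,0,0,0,-1,0,0,0.28,0,0,0,-1,0,0,0.42,0,0,0,-1,0,0,0.56,0,0,0,-1,0,0,0.7,0,0,0,-1,0,0,0.84,0,0,0,-1,0,0,0.95,0,0,0,-1,0,0,1.01,0,0,0,-1])

```text
time: 17.1
tool_pos: [0.6136, -0.0096, 0.1856]
ee_rot: [3.141, -0.001, -0.002]
wrist_force: [-0.2, -0.5, 0.1]
width: 0.0943
finger_force: 0.0
```

>>> move_arm(deltas=[0,0,0,0,0,0,-0.3,0,0,0,0,0,0,-0.3,0,0,0,0,0,0,-0.3])

```text
time: 17.4
tool_pos: [0.6136, -0.0096, 0.1857]
ee_rot: [3.141, -0.001, 0.002]
wrist_force: [-0.1, -0.1, -0.6]
width: 0.0731
finger_force: 0.0
```

```bash
python3 -c "
from h import *
s,P=wpts(); cv2.imwrite('pics/w4.png',s['image'][:,:,::-1])
z=P[...,2]*1000; q=P*1000
m=(abs(z-101)<5)&(abs(q[...,0]-614)<50)&(abs(q[...,1]+11)<50)
c,sz,a=cv2.minAreaRect(q[m][:,:2].astype(np.float32)); print(m.sum(),np.round(c,1),np.round(sz,1),round(a,1),q[m].mean(0).round(1))
delta([(*c,185,0),(*c,22,0)])"
```

```text
2288 [613.7  -7.7] [60.9 36.7] 1.1 [614.6  -7.6 101.4]
t 17.45 tcp [613.6  -9.6 185.7] rpy [ 1.7994e+02 -6.0000e-02  9.0000e-02] q [-0.11  0.23  1.18 -0.    1.73  1.46] w 69.3 F [-0.8 -0.8 -0.1] ff 0.0
-> (613.66552734375, -7.664379119873047, 185, 0) [ 0.001 -0.001  0.002] [ 0.   -0.19  0.07]
-> (613.66552734375, -7.664379119873047, 22, 0) [ 0.001 -0.001  0.002] [-1.000e-02 -2.100e-01  1.637e+01]
```

View pics/w4.png

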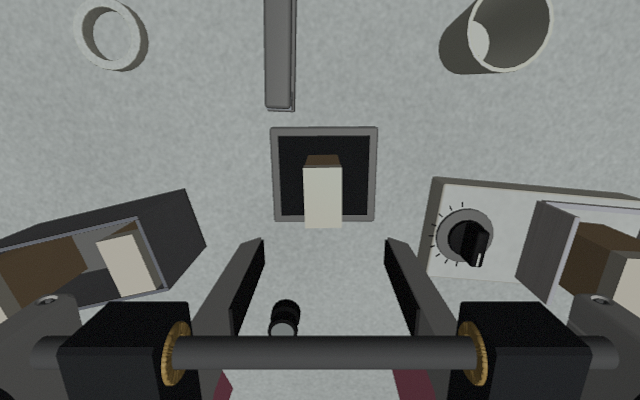

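Carton stands upright on the pad at (322,195). Regrip across its 36 mm.

>>> move_arm(deltas=[0,0,0,0,-0.2,4,-0.3,0,0,0,0,-0.2,8,-0.3,0,0,0,0,-0.2,11.5,-0.3,0,0,0,0,-0.2,14,-0.3,0,0,0,0,-0.2,15.6,-0.3,0,0,0,0,-0.2,16.2,-0.3,0,0,0,0,-0.2,16.2,-0.3,0,0,0,0,-0.2,16.2,-0.3])

```text
time: 18.25
tool_pos: [0.6148, -0.0079, 0.025]
ee_rot: [3.14, -0.003, 0.001]
wrist_force: [-0.3, 0.2, 0.6]
width: 0.0608
finger_force: 0.0
```

>>> move_arm(deltas=[0,0,0,0,0,0,0,0,0,0,0,0,0,0.1,0,0,0,0,0,0,1,0,0,0,0,0,0,1,0,0,0,0,0,0,1,0,0,0,0,0,0,1,0,0,0,0,0,0,1])

```text
time: 18.95
tool_pos: [0.6142, -0.0079, 0.0243]
ee_rot: [3.14, -0.002, 0.001]
wrist_force: [-0.6, -0.9, 2.8]
width: 0.0357
finger_force: 29.9
```

>>> move_arm(deltas=[0,0,0,0,0,-1,1,0,0,0,0,0,-3,1,0,0,0,0,0,-6,1,0,0,0,0,0,-9.5,1,0,0,0,0,0,-12.5,1,0,0,0,0,0,-14.5,1,0,0,0,0,0,-15.5,1,0,0,0,0,0,-15.5,1])

```text
time: 19.75
tool_pos: [0.6143, -0.0076, 0.1802]
ee_rot: [3.14, -0.004, 0.001]
wrist_force: [1.0, 0.5, -2.0]
width: 0.0359
finger_force: 29.9
```

```bash
python3 -c "
from h import *
delta([(531,258.5,185,13.6)])"
```

```text
t 19.75 tcp [614.3  -7.6 180.2] rpy [ 1.7993e+02 -2.0000e-01  5.0000e-02] q [-0.1   0.23  1.19 -0.    1.72  1.47] w 35.9 F [ 1.   0.5 -2. ] ff 29.9
-> (531, 258.5, 185, 13.6) [ 0.002 -0.003 -0.236] [ -8.3  -26.62  -0.55]
```

>>> move_arm(deltas=[0,0,-0.03,-0.9,-3,-0.2,1,0,0,-0.07,-2.2,-7,-0.3,1,0,0,-0.11,-3.6,-11.5,-0.4,1,0,0,-0.16,-5,-16,-0.5,1,0,0,-0.2,-6.3,-20,-0.5,1,0,0,-0.22,-7.3,-23.5,-0.5,1,0,0,-0.236,-8,-25.7,-0.5,1,0,0,-0.236,-8.3,-26.6,-0.5,1])

```text
time: 20.55
tool_pos: [0.5285, 0.2602, 0.1809]
ee_rot: [3.14, 0.003, 0.24]
wrist_force: [0.6, -0.6, -0.8]
width: 0.036
finger_force: 29.9
```

>>> move_arm(deltas=[0,0,0,0,0,0,1,0,0,0,0,0,0,1,0,0,0,0,0,0,1])

```text
time: 20.85
tool_pos: [0.5309, 0.2569, 0.1829]
ee_rot: [3.14, -0.0, 0.235]
wrist_force: [-0.5, 0.2, -2.6]
width: 0.0354
finger_force: 29.9
```

```bash
python3 -c "
from h import *
s,P=wpts(); cv2.imwrite('pics/w5.png',s['image'][:,:,::-1])
z=P[...,2]*1000; q=P*1000; im=s['image']
loc=(q[...,:2]-[531,258.5])@np.array([[np.cos(.237),-np.sin(.237)],[np.sin(.237),np.cos(.237)]])
near=(abs(loc[...,0])<50)&(abs(loc[...,1])<115)
def rep(nm,m):
    if m.sum()<20: print(nm,m.sum());return
    L=loc[m]; c,sz,a=cv2.minAreaRect(L.astype(np.float32)); print(nm,m.sum(),np.round(c,1),np.round(sz,1),round(a,1),'x',np.percentile(L[:,0],[2,98]).round(1),'y',np.percentile(L[:,1],[2,98]).round(1))
rep('rim',near&(abs(z-110)<4)&(im.max(-1)<125)); rep('floor',near&(abs(z-6)<4)&(abs(loc[...,1])<60))
rep('f+',near&(abs(z-120)<5)&(loc[...,1]>40)&(im.min(-1)>125)); rep('f-',near&(abs(z-120)<5)&(loc[...,1]<-40)&(im.min(-1)>125))
for y in (-30,0,30):
    m=(abs(loc[...,1]-y)<8)&(abs(z-110)<4)&(abs(loc[...,0])<55); print(y,np.histogram(loc[m][:,0],bins=np.arange(-52,53,4))[0])
Tt=np.array(s['T_tool_cam']); Q=pts(s,Tt)*1000
m=(abs(Q[...,0])<45)&(abs(Q[...,1])<24)&(Q[...,2]>-95)&(Q[...,2]<30)&(im.min(-1)>120); rep('lid',m); print('lid tool',Q[m].mean(0).round(1),m.sum())
delta([(531,258.5,185,13.6)])"
```

```text
rim 2320 [3.2 2. ] [ 84.2 207.8] 0.0 x [-38.1  45.1] y [-100.9  104.9]
floor 3680 [ 6. -0.] [120.   82.3] 90.0 x [-33.4  45.1] y [-58.1  58.1]
f+ 2579 [-0.6 82.2] [60.6 36.9] 1.0 x [-29.3  28.7] y [64.5 99.6]
f- 2557 [  0.4 -78.6] [36.9 60.4] 89.7 x [-28.2  29.4] y [-96.  -61.2]
-30 [ 0  0  0  0  0  0  0  0  0  0  0  0  0  0  0  0  0  0  0  0  0  0  0 53
 33  0]
0 [ 0  0  0  0  0  0  0  0  0  0  0  0  0  0  0  0  0  0  0  0  0  0  0 70
 24  0]
30 [ 0  0  0  0  0  0  0  0  0  0  0  0  0  0  0  0  0  0  0  0  0  0  0 68
 20  0]
lid 7714 [ 0.7 -2.5] [57.7 39.8] 0.4 x [-25.9  28.1] y [-18.5  16.4]
lid tool [  2.9  -0.3 -77.1] 7714
t 20.9 tcp [531.  256.9 183.1] rpy [ 1.799e+02 -3.000e-02  1.344e+01] q [ 0.36  0.17  1.25 -0.    1.72  1.69] w 35.8 F [-0.5  0.1 -1.4] ff 29.9
-> (531, 258.5, 185, 13.6) [ 0.002 -0.001 -0.003] [ 0.04 -0.15 -0.19]
```

View pics/w5.png

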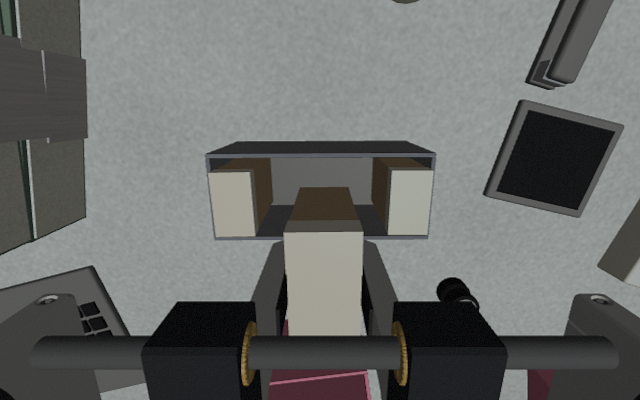

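Below are the grey box and its two filed cartons (232,200) and (410,200), with the carton held between them at (323,285). Shift +2 mm in x and 4 mm in y, then descend.

>>> move_arm(deltas=[0,0,0,0.22,-0.4,0,1,0,0,0,0.22,-0.4,0,1,0,0,0,0.22,-0.4,2,1,0,0,0,0.22,-0.4,4,1,0,0,0,0.22,-0.4,5.5,1,0,0,0,0.22,-0.4,6.5,1,0,0,0,0.22,-0.4,7.5,1,0,0,0,0.22,-0.4,8.5,1])

```text
time: 21.7
tool_pos: [0.5322, 0.2628, 0.0982]
ee_rot: [3.14, -0.002, 0.237]
wrist_force: [-0.4, 0.5, -1.4]
width: 0.0358
finger_force: 29.9
```

>>> move_arm(deltas=[0,0,0,0,0,1,1,0,0,0,0,0,2,1,0,0,0,0,0,3,1,0,0,0,0,0,4,1,0,0,0,0,0,5,1,0,0,0,0,0,5.8,1,0,0,0,0,0,6.2,1,0,0,0,0,0,6.2,1])

```text
time: 22.5
tool_pos: [0.5313, 0.2624, 0.0354]
ee_rot: [3.14, 0.001, 0.237]
wrist_force: [-0.2, 0.2, -1.9]
width: 0.0356
finger_force: 29.9
```

>>> move_arm(deltas=[0,0,0,0,0,0.6,1,0,0,0,0,0,1.1,1,0,0,0,0,0,1.4,1,0,0,0,0,0,1.5,1,0,0,0,0,0,1.5,1])

```text
time: 23.0
tool_pos: [0.5317, 0.2625, 0.0211]
ee_rot: [3.14, -0.0, 0.237]
wrist_force: [-1.2, 0.3, -1.1]
width: 0.036
finger_force: 29.9
```

>>> move_arm(deltas=[0,0,0,0,0,0.15,1,0,0,0,0,0,0.25,1,0,0,0,0,0,0.25,1])

```text
time: 23.3
tool_pos: [0.5318, 0.2625, 0.0187]
ee_rot: [3.14, -0.001, 0.237]
wrist_force: [0.2, -0.0, -1.7]
width: 0.0359
finger_force: 29.9
```

>>> move_arm(deltas=[0,0,0,0,0,0.1,1,0,0,0,0,0,0.2,1,0,0,0,0,0,0.2,1])

```text
time: 23.6
tool_pos: [0.5321, 0.2626, 0.0183]
ee_rot: [3.14, -0.002, 0.237]
wrist_force: [-2.6, -0.6, 5.6]
width: 0.0361
finger_force: 29.9
```

On the floor. Open partly, then lift.

>>> move_arm(deltas=[0,0,0,0,0,-0.1,0.1,0,0,0,0,0,-0.1,-0.1,0,0,0,0,0,-0.1,-0.1,0,0,0,0,0,-0.1,-0.1,0,0,0,0,0,-0.1,-0.1])

```text
time: 24.1
tool_pos: [0.5318, 0.2625, 0.0175]
ee_rot: [3.14, -0.001, 0.237]
wrist_force: [-0.2, 0.1, -0.0]
width: 0.0517
finger_force: 0.0
```

>>> move_arm(deltas=[0,0,0,0,0,-1.5,-0.1,0,0,0,0,0,-4,-0.1,0,0,0,0,0,-7,-0.1,0,0,0,0,0,-11,-0.1,0,0,0,0,0,-15,-0.1,0,0,0,0,0,-18,-0.1,0,0,0,0,0,-19,-0.1,0,0,0,0,0,-19,-0.1])

```text
time: 24.9
tool_pos: [0.5326, 0.2631, 0.2104]
ee_rot: [3.141, -0.006, 0.237]
wrist_force: [0.0, -0.1, -0.2]
width: 0.0517
finger_force: 0.0
```

```bash
python3 -c "
from h import *
s,P=wpts()
z=P[...,2]*1000; q=P*1000; im=s['image']
loc=(q[...,:2]-[531,258.5])@np.array([[np.cos(.237),-np.sin(.237)],[np.sin(.237),np.cos(.237)]])
def rep(nm,m):
    L=loc[m]; c,sz,a=cv2.minAreaRect(L.astype(np.float32)); print(nm,m.sum(),np.round(c,1),np.round(sz,1),round(a,1),'z',np.median(z[m]).round(1),np.percentile(z[m],[5,95]).round(1))
g=im.min(-1)>120; near=(abs(loc[...,0])<50)
rep('lid',g&near&(abs(z-95)<6)&(abs(loc[...,1])<50))
rep('rim',near&(abs(z-110)<4)&(im.max(-1)<125)&(abs(loc[...,1])<115))
rep('f+',near&(abs(z-120)<5)&(loc[...,1]>40)&(loc[...,1]<115)&g); rep('f-',near&(abs(z-120)<5)&(loc[...,1]<-40)&(loc[...,1]>-115)&g)
cv2.imwrite('pics/w6.png',im[:,:,::-1]); delta([])"
```

```text
lid 1905 [1.4 4.4] [60.8 36.5] 0.8 z 95.4 [94.1 96.5]
rim 2371 [3.  1.8] [ 84.5 207.9] 0.1 z 110.0 [106.8 111.7]
f+ 2184 [-0.5 82.1] [60.6 37.2] 1.1 z 120.4 [119.2 121.5]
f- 2170 [  0.6 -78.5] [36.8 60.3] 90.0 z 120.3 [119.1 121.4]
t 24.95 tcp [531.7 262.8 207.9] rpy [ 1.7993e+02 -7.0000e-02  1.3570e+01] q [ 0.36  0.18  1.19 -0.    1.77  1.7 ] w 52.0 F [ 0.2  0.9 -1. ] ff 0.0
```

View pics/w6.png

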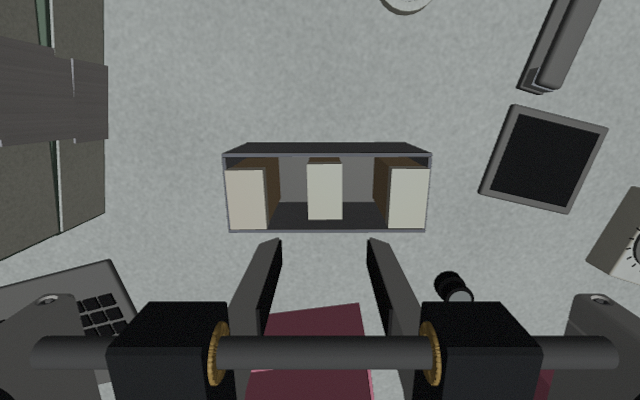

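The short carton stands at (324,190), crosswise between its neighbours, with its top at 95.4 mm and about 3 mm from the centre. Handing in.

```bash
python3 -c "
from bench import robot
print(robot.close_job())"
```

```text
the job is handed in; nothing more can be done
None
```

I turned the fan dial to its anticlockwise stop, stood the short carton on the reader pad and let go, then filed it upright and crosswise in the returns box about 3 mm from the middle of the empty place; I handed the job in at about 25 s, and the hand-in returned no verdict.

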